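Load a coin cell into the bench tester and work its contact lever

TASK

Test the coin cell that lies on the grey tester plate: swing the orange cover fully aside, then slide the cell across the plate, without ever lifting it off, until it drops flat into the round pocket. Then pull the sprung lever with the red grip all the way towards the robot, hold it there for a moment and ease it slowly all the way back, never letting it fly. Leave the cell in the pocket, the cover open and the other things on the bench where they lie.

Things in the scene. Friction and masses are not known exactly. Their poses are not given: they have to be found in the camera images.
- tester: grey tester base plate, 230 x 170 x 16 mm, fixed to the bench; origin at the centre of its underside, on the bench; its x points away from the robot (yaw up to 0.35 rad either way), y to the left, z up; flat top at z = 16 mm, bare in front (x from -115 to -22 mm). Two binding posts, 12 mm across, to z = 32 mm, at x = 35, y = -40 and -62 mm
- guide_block (a point): top centre of the black guide block behind the pocket, at tester x = 93, y = 0, 30 mm above the bench; the block is 36 mm (x) by 38 mm (y), 14 mm tall. A 10 mm steel shaft runs from it, 23 mm above the bench at tester x = 88, to the grey lever tower on the right (tester x -20 to 98, y -121 to -87 mm, 40 mm high, hinge cheeks to 56 mm)
- shoe_tip (a point): tip of the brass contact shoe that slides out of the guide block, 12 mm wide (tip 16 mm), 4.5 to 10.5 mm above the plate; at tester x = 44 mm with the lever home, driven forward to x = 6 mm by the full lever (34.5 mm per rad). It passes over a seated cell with 1.5 mm to spare but runs against one that is not seated
- pocket (a point): centre of the floor of the round pocket in the plate: 33.5 mm wide, 4 mm deep, straight walls; the floor is 12 mm above the bench; axes as the tester's
- coin_cell: shiny steel coin cell, a disc of 30 mm diameter, 7 mm thick, about 25 g, loose on the front half of the plate; origin at the centre of its underside, z up. Seated in the pocket its top stands 3 mm above the plate, on the plate 7 mm. It can hang tipped on the pocket's rim; a light press from above then settles it
- cover (a joint): angle of the orange swing cover: 0 = over the pocket, 1.57 = fully aside at its stop (pointing away from the robot); grows counter-clockwise from above, starts at 0 to 0.25 and stays where left; stiff hinge, about 0.6 N at the peg. The cover is a flap 4 mm thick, lying 4 to 8 mm above the plate with a round end of 21 mm radius, so it blocks the cell
- cover_peg (a point): top centre of the aluminium peg, 12 mm diameter, 30 mm tall, that stands on the cover's round end (its foot 24 mm, its top 54 mm above the bench); 65 mm from the cover's hinge
- cover_hinge (a point): point on the cover's upright hinge axis, at tester x = 0, y = 65 mm
- lever (a joint): angle of the sprung lever: 0 = home, leaning 0.35 rad from upright away from the robot; grows as the grip is pulled over towards the robot (along the tester's -x), stop at 1.1. A spring always pulls it home: about 0.9 N at the grip at 0, 3.3 N at 1.1; let go, it snaps back at several rad/s
- lever_knob (a point): centre of the red barrel-shaped grip, a level cylinder 24 mm in diameter and 30 mm long (along the tester's y, like the hinge), on the end of the lever's 8 mm rod, 100 mm from the hinge; about 139 mm above the bench at home
- lever_hinge (a point): middle of the lever's level hinge axis (along the tester's y), 45 mm above the bench, at tester x = 10, y = -104 mm
- tape_roll: orange tape roll, 66 mm across, 15 mm high, lying left of the tester; origin under its centre
- spare_cell_block: orange and black 9 V block battery, 50 x 27 x 18 mm, lying right of the tester; origin under its centre
- wick_reel: yellow braid reel, 50 x 48 x 9 mm, lying left of the tester; origin under its centre
- flux_bottle: slim orange flux bottle with a blue tip, 18 x 28 x 94 mm, standing at the left rear; origin under its centre
- parts_box: grey closed parts box, 107 x 68 x 26 mm, at the left; origin under its centre

How it is judged:
By the outcome, as a careful person would: the job done as asked, in the order asked, and still so for the second after the job is handed in, with the robot touching nothing.
It also fails if it takes over 67 s, if anything falls off the work surface, if the arm or the gripper's body presses on something with over 40 N, if the wrist force passes 120 N, or if a joint passes its speed limit or range.

ROBOT

A 7-joint arm with a two-finger parallel gripper is mounted at the origin on a cart in front of the work surface, level with it; the furniture and walls round the work are solid. World frame = base frame: x ahead of the robot, y to its left, z up, the work surface at z = 0. Lengths are in m, angles in rad, forces in N, time in s.
With the tool pointing down it reaches from about 0.4 to 0.875 m from the base axis. Payload 6.5 kg.
Tool frame: the origin (TCP) lies between the finger pads; the fingertips stand 11 mm ahead of it and the grasp point (between the pads) lies 8 mm behind it; z points along the fingers, y is the line along which they close (so a half turn about z gives the same grasp; the last joint's range is limited). The gripper opens to 85 mm and grips with 20 to 120 N. Pads are 22 mm wide; open, the fingers measure 114 mm over their backs; the gripper's body (76 mm by 85 mm) begins 54 mm behind the grasp point. The pads swing forward as they close: fully open they stand 13 mm farther back than shut.
Start: joints at [-1.311, 0.536, -0.004, 1.538, 0.003, 1.067, -0.071], TCP at [0.208, 0.616, 0.242] pointing down, gripper open.
Joint ranges: [-2.7, 2.7], [-0.37, 2.16], [-1.27, 1.26], [0.24, 2.4], [-1.31, 4.45], [0.19, 1.91], [-2.76, 2.76]. Speed limits (rad/s): [2.39, 2.39, 3.14, 3.14, 3.14, 3.14, 3.14].

INTERFACE

Orientations are given as a rotation vector (axis times angle).
In Python, from workcell import env gives the robot as it stands.
- The arm moves only by the shell command python3 -m inch 'ROWS' [FORCE]. ROWS is JSON, a list of rows, each a list of 5 numbers: the shift along the tool's x, y, z scaled (see below), then the turn about the tool's z scaled (see below), then the opening, from 0 (shut) to 1 (fully open). A call has exactly 10 rows; each row is the pose to reach, as a shift and turn from the pose commanded when the call began, along the tool's axes at that moment; what a row does not reach only later rows make up. The controller multiplies each number of a shift by 0.5 m and each number of a turn by pi/2 rad. A row lasts 1/8 s, in which the tool goes at most 62.5 mm and 10.7 degrees, less where a joint would pass 70% of its speed; a pose out of reach is approached as far as the arm can. A call with a number of a shift or a turn outside -1 to 1 is refused whole. A call with a gripper value outside its range is refused whole. The fingers move at their own pace and stop on an object; FORCE is the grip in N (left out, the last holds). Time passes only in rows, so rows that repeat a pose let the fingers close, or fill a call up. It gives the time, the measured TCP pose, the force, the opening and the grip force at its end, in the units of the state.
- env.observe(): the state, without advancing time (a new reading comes with each control period).
- env.snapshot(name): name is "scene" or "top" or "wrist"; returns a dict with "pixels" (480x640x3 uint8, red, green, blue), "depth" (480x640 float32, m along the optical axis (not along the pixel's ray), 0 where there is no reading), "vertical_fov" (degrees; the focal length in pixels is half the picture's height over the tangent of half this angle, whatever the lens; pixels are square), "cx", "cy" (the principal point, pixels), "R" (3x3) and "t" (3): a world point X has camera coordinates R X + t. Camera axes: x right, y down, z forward; pixel columns grow to the right and rows downward; lengths in m; the calibration is good to about 2 mm. A picture is of the moment at which its call begins.
- env.close_job(): hands the job in; it is judged then, once.
The state is a dict: "clock": time; "joints": joint angles; "joint_velocities": joint speeds; "tau": joint torques, N m; "ee_pos": TCP position; "tool_rot": TCP orientation; "ft_force": force on the tool from outside, world axes, zero at the start; "torque": the same for the moment, N m; "opening": opening from 0.0 (shut) to 1.0 (fully open); "finger_force": force on a finger pad.
Only numpy, scipy, OpenCV 4.12 (cv2) and the standard library are available. Lean on these libraries where they do the work, as an engineer would, in place of code of your own. Each camera call takes 0.05 s, during which the arm holds its last target. There are 200 camera calls.

## Working session

There is one attempt and no reset: what is moved stays moved. The work goes in short steps, Python scripts to look and compute and a shell command to move; the robot and the scene stay as the last step left them, time stands still between calls to the robot, and variables do not carry over. Pictures are saved under pics/ and viewed, at most 14 in all, crops included, and the job is handed in when it is done.

```bash
ls; mkdir -p pics; python3 - <<'E'
from workcell import env
import cv2,numpy as np
for n in("top","scene"):
    s=env.snapshot(n);cv2.imwrite(f"pics/{n}0.png",s["pixels"][...,::-1])
    print(n,s["vertical_fov"],s["cx"],s["cy"],np.round(s["R"],3).tolist(),np.round(s["t"],3))
o=env.observe();print(o)
E
```

```text
pics
top 48.77209459535275 317.7816630862813 241.2974449549334 [[-0.0, -1.0, 0.016], [-0.993, -0.002, -0.122], [0.122, -0.016, -0.992]] [0.13  0.588 1.057]
scene 54.474619880182615 318.6201993136821 240.01966486070341 [[0.589, -0.808, -0.016], [-0.508, -0.355, -0.785], [0.628, 0.471, -0.619]] [-0.223  0.416  0.551]
{'clock': 0.1, 'joints': array([-1.31120245,  0.53710234, -0.0044517 ,  1.53876363,  0.0026101 ,
        1.06730872, -0.07119022]), 'joint_velocities': array([-3.73898590e-04, -1.76650906e-03, -3.73933423e-04, -3.81552357e-03,
       -2.38997575e-05,  7.76636515e-04, -2.27113170e-03]), 'tau': array([ 2.49740049e-03, -5.84569037e+01,  1.05191331e+00, -2.59773016e+01,
        1.26531874e-02,  4.71645762e-03,  1.59598500e-05]), 'ee_pos': array([0.20787046, 0.61528308, 0.241497  ]), 'tool_rot': array([-5.09321772e-01, -3.09989095e+00,  2.46639925e-03]), 'ft_force': array([0.14570644, 0.66230609, 0.31750022]), 'torque': array([-0.015324  , -0.00340715,  0.0050363 ]), 'finger_force': 0.0, 'opening': 1.000443279543931}
```

View pics/top0.png

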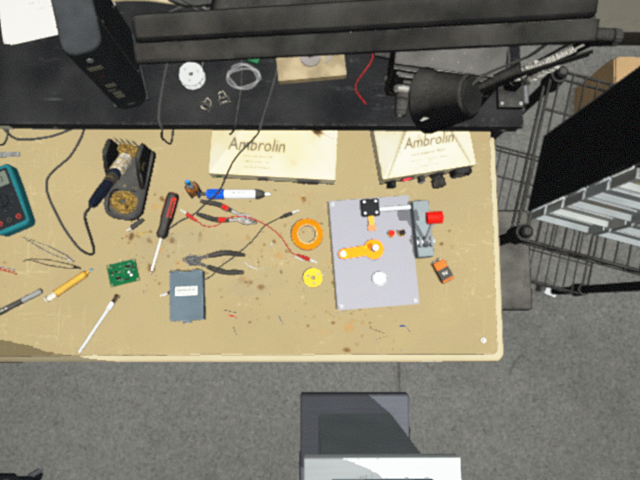

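View pics/scene0.png

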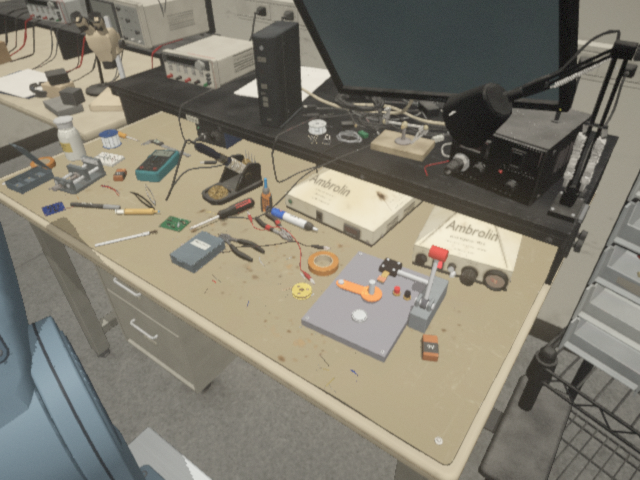

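The top view shows the tester at about (330–418, 197–308), with the cell at (379,278), the cover peg at (374,247), the hinge at (346,254) and the red grip at (434,217). The scene view agrees. Next I'll cast rays for rough positions.

```bash
cat > h.py <<'E'
from workcell import env
import cv2,numpy as np
from scipy.spatial.transform import Rotation as Ro
def cam(s):
    f=240/np.tan(np.radians(s["vertical_fov"]/2));return f
def ray(s,uv,z):
    uv=np.atleast_2d(uv).astype(float);f=cam(s);R=np.array(s["R"]);t=np.array(s["t"])
    d=np.c_[(uv[:,0]-s["cx"])/f,(uv[:,1]-s["cy"])/f,np.ones(len(uv))]@R
    c=-R.T@t
    return c+d*((z-c[2])/d[:,2])[:,None]
def proj(s,X):
    p=np.atleast_2d(X)@np.array(s["R"]).T+s["t"];f=cam(s)
    return np.c_[p[:,0]/p[:,2]*f+s["cx"],p[:,1]/p[:,2]*f+s["cy"]]
def blobs(s,lo,hi,amin=20,roi=None):
    h=cv2.cvtColor(s["pixels"],cv2.COLOR_RGB2HSV);m=cv2.inRange(h,np.array(lo),np.array(hi))
    if roi: k=np.zeros_like(m);a,b,c,d=roi;k[b:d,a:c]=m[b:d,a:c];m=k
    n,l,st,ce=cv2.connectedComponentsWithStats(m)
    return [(st[i,4],ce[i].round(1),st[i,:4]) for i in range(1,n) if st[i,4]>=amin],l
def tool(d,o=None):
    "world vector -> tool axes / 0.5"
    o=o or env.observe();return Ro.from_rotvec(o["tool_rot"]).inv().apply(d)/.5
E
python3 - <<'E'
from h import *
s=env.snapshot("top")
r=lambda uv,z:print(uv,z,ray(s,uv,z)[0].round(4))
for uv in([330,200],[336,309],[419,303]):r(uv,.016)
r([379,278],.023);r([346,254],.024);r([374,247],.054);r([434,217],.139);r([370,208],.030)
h=cv2.cvtColor(s["pixels"],cv2.COLOR_RGB2HSV);print(h[290,360],h[250,355],h[217,436],h[278,379],h[330,330])
o=env.observe();print(Ro.from_rotvec(o["tool_rot"]).as_matrix().round(3))
w=env.snapshot("wrist");print(w["vertical_fov"],np.round(w["R"],3).tolist(),(-np.array(w["R"]).T@w["t"]).round(3))
E
```

```text
[330, 200] 0.016 [0.6785 0.1042 0.016 ]
[336, 309] 0.016 [0.4494 0.0926 0.016 ]
[419, 303] 0.016 [ 0.4616 -0.0799  0.016 ]
[379, 278] 0.023 [0.5131 0.0035 0.023 ]
[346, 254] 0.024 [0.5628 0.0716 0.024 ]
[374, 247] 0.054 [0.5742 0.0168 0.054 ]
[434, 217] 0.139 [ 0.6216 -0.0866  0.139 ]
[370, 208] 0.03 [0.6589 0.0211 0.03  ]
[124   8 216] [ 23 202 254] [  1 210 254] [ 90   1 254] [ 21  88 206]
[[-0.947  0.32  -0.   ]
 [ 0.32   0.947 -0.001]
 [-0.    -0.001 -1.   ]]
63.74034875724716 [[0.319, 0.948, -0.001], [0.914, -0.308, 0.263], [0.249, -0.085, -0.965]] [0.146 0.638 0.373]
```

```bash
python3 -m inch '[[-0.1,-0.09,0,0.1,1],[-0.2,-0.18,0,0.2,1],[-0.3,-0.27,0,0.3,1],[-0.4,-0.36,0,0.4,1],[-0.5,-0.45,0,0.5,1],[-0.6,-0.54,0,0.6,1],[-0.7,-0.63,0,0.68,1],[-0.8,-0.72,0,0.753,1],[-0.9,-0.81,0,0.753,1],[-0.97,-0.87,0,0.753,1]]'; python3 - <<'E'
from h import *
o=env.observe();print(o["clock"],o["ee_pos"],o["joints"].round(2),Ro.from_rotvec(o["tool_rot"]).as_matrix().round(3),o["ft_force"].round(1))
w=env.snapshot("wrist");cv2.imwrite("pics/w1.png",w["pixels"][...,::-1])
E
```

```text
clock: 1.45
ee_pos: [0.5157, 0.0698, 0.2425]
tool_rot: [2.151, 2.29, 0.001]
ft_force: [0.4, 0.7, 0.1]
opening: 1.005
finger_force: 0.0
1.45 [0.515738   0.06981419 0.24246166] [-0.59  0.33  0.46  1.9  -0.18  0.95  0.01] [[-0.063  0.998  0.   ]
 [ 0.998  0.063  0.   ]
 [ 0.     0.    -1.   ]] [0.4 0.7 0.1]
```

View pics/w1.png

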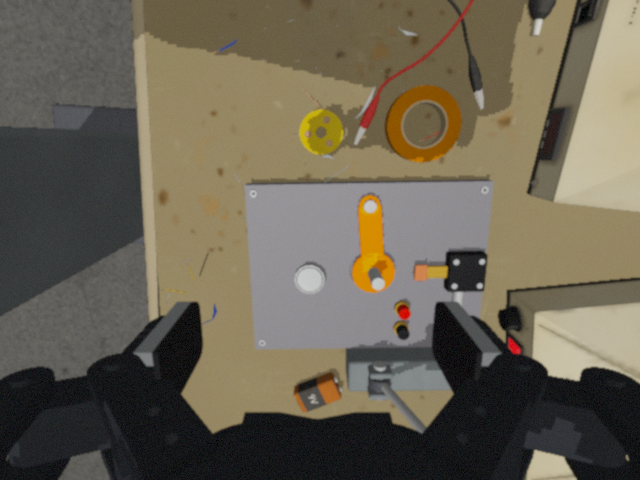

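The wrist view shows the whole tester: plate corners at about (246,184), (493,181) and (256,349), cell top (310,279), peg top (378,284), hinge (370,206) and guide block (466,271).

```bash
cat > m.py <<'E'
from h import *
w=env.snapshot("wrist");h=cv2.cvtColor(w["pixels"],cv2.COLOR_RGB2HSV)
def pr(n,uv,z):
    p=ray(w,uv,z)[0];print(n,np.round(uv,1),p.round(4));return p
# plate outline
m=cv2.inRange(h,np.array([110,8,90]),np.array([140,60,190]))
m=cv2.morphologyEx(m,cv2.MORPH_OPEN,np.ones((3,3)));n,l,st,ce=cv2.connectedComponentsWithStats(m)
i=1+np.argmax(st[1:,4]);print(st[i],ce[i])
c=max(cv2.findContours((l==i).astype(np.uint8),0,2)[0],key=cv2.contourArea)[:,0]
P=ray(w,c,.016)
def line(sel):
    q=cv2.fitLine(P[sel][:,:2].astype(np.float32),cv2.DIST_HUBER,0,.001,.001).ravel();return q[:2]*np.sign(q[:2][np.argmax(abs(q[:2]))]),q[2:]
x0,y0,ww,hh=st[i,:4]
for n,s in dict(front=(c[:,0]<x0+14)&(c[:,1]>y0+15)&(c[:,1]<y0+hh-15),left=(c[:,1]<y0+9)&(c[:,0]>x0+15)&(c[:,0]<x0+ww-15)).items():
    d,q=line(s);print(n,d.round(4),q.round(4),s.sum())
g=cv2.cvtColor(w["pixels"],cv2.COLOR_RGB2GRAY)
for n,(u,v),z,r in(("cell",(310,279),.023,40),("hinge",(370,206),.025,20),("peg",(378,284),.054,16)):
    ro=g[v-r:v+r,u-r:u+r];_,b=cv2.threshold(ro,200,255,0)
    k,_,s2,c2=cv2.connectedComponentsWithStats(b);j=1+np.argmax(s2[1:,4]);pr(n,c2[j]+[u-r,v-r],z);print(s2[j])
b,_=blobs(w,(100,0,0),(180,255,60),300,(440,240,500,300));print(b)
pr("block",(466,271),.03)
E
python3 m.py
```

```text
[ 64 105  17  14  88] [ 71.02272727 112.02272727]Traceback (most recent call last):
  File "m.py", line 15, in <module>
    d,q=line(s);print(n,d.round(4),q.round(4),s.sum())
        ~~~~^^^
  File "m.py", line 12, in line
    q=cv2.fitLine(P[sel][:,:2].astype(np.float32),cv2.DIST_HUBER,0,.001,.001).ravel();return q[:2]*np.sign(q[:2][np.argmax(abs(q[:2]))]),q[2:]
      ~~~~~~~~~~~^^^^^^^^^^^^^^^^^^^^^^^^^^^^^^^^^^^^^^^^^^^^^^^^^^^^^^^^^^^^
cv2.error: OpenCV(4.12.0) /io/opencv/modules/imgproc/src/linefit.cpp:50: error: (-215:Assertion failed) count > 0 in function 'fitLine2D_wods'
```

```bash
python3 - <<'E'
from h import *
w=env.snapshot("wrist");h=cv2.cvtColor(w["pixels"],cv2.COLOR_RGB2HSV)
print(h[230,300],h[320,300],h[200,440],h[150,300],h[100,200])
E
sed -i 's/^m=cv2.inRange.*/a=h[230,300].astype(int);m=((abs(h[...,2].astype(int)-a[2])<35)\&(h[...,1]<a[1]+25)).astype(np.uint8)*255/' m.py; python3 m.py
```

```text
[130   5 152] [135   7 144] [150   5 141] [ 22  87 147] [ 21  85 150]
[  244   177   249   170 29964] [353.14757709 254.5551662 ]
front [-0.0851  0.9964] [0.4554 0.006 ] 24
left [0.9967 0.0811] [0.5462 0.099 ] 14
cell [303.  281.3] [5.074e-01 2.000e-04 2.300e-02]
[29 37 10 11 27]Traceback (most recent call last):
  File "m.py", line 19, in <module>
    k,_,s2,c2=cv2.connectedComponentsWithStats(b);j=1+np.argmax(s2[1:,4]);pr(n,c2[j]+[u-r,v-r],z);print(s2[j])
                                                      ~~~~~~~~~^^^^^^^^^^
    return _wrapfunc(a, 'argmax', axis=axis, out=out, **kwds)
    return bound(*args, **kwds)
ValueError: attempt to get argmax of an empty sequence
```

```bash
cat > m2.py <<'E'
from h import *
X=np.array([.9966,.083]);Y=np.array([-.083,.9966]);O=np.array([.5700,.0157])
T=lambda p:np.array([(p[:2]-O)@X,(p[:2]-O)@Y])*1000
Wd=lambda x,y:O+X*x/1000+Y*y/1000
E
python3 - <<'E'
from m2 import *
w=env.snapshot("wrist");g=cv2.cvtColor(w["pixels"],cv2.COLOR_RGB2GRAY)
c=cv2.HoughCircles(cv2.medianBlur(g,3)[250:310,280:340],3,1.5,60,param1=150,param2=.5,minRadius=12,maxRadius=20);print(c)
for n,uv,z in(("cell",(310,279),.023),("hinge",(370,206),.025),("peg",(378,284),.054),("block",(466,271),.03),("shoe",(416,272),.026),("post",(402,311),.032)):
    p=ray(w,uv,z)[0];print(n,p.round(4),T(p).round(1))
    
E
```

```text
[[[30.75 27.75 13.5 ]]]
cell [0.5131 0.0061 0.023 ] [-57.5  -4.8]
hinge [0.5638 0.0809 0.025 ] [-0.7 65.5]
peg [0.5733 0.0167 0.054 ] [3.3 0.7]
block [0.6592 0.0256 0.03  ] [89.8  2.4]
shoe [0.6136 0.0204 0.026 ] [43.8  1.1]
post [ 0.6034 -0.0179  0.032 ] [ 30.5 -36.3]
```

```bash
python3 -m inch '[[-0.04,0.04,0.08,-0.02,1],[-0.08,0.08,0.16,-0.044,1],[-0.113,0.108,0.24,-0.044,1],[-0.113,0.108,0.30,-0.044,1],[-0.113,0.108,0.35,-0.044,1],[-0.113,0.108,0.393,-0.044,1],[-0.113,0.108,0.393,-0.044,0.3],[-0.113,0.108,0.393,-0.044,0.25],[-0.113,0.108,0.393,-0.044,0.25],[-0.113,0.108,0.393,-0.044,0.25]]' 20; python3 - <<'E'
from m2 import *
w=env.snapshot("wrist");cv2.imwrite("pics/w2.png",w["pixels"][...,::-1])
E
```

```text
clock: 2.95
ee_pos: [0.5729, 0.0186, 0.0466]
tool_rot: [2.07, 2.362, 0.002]
ft_force: [1.0, 0.4, 0.6]
opening: 0.246
finger_force: 0.0
```

View pics/w2.png

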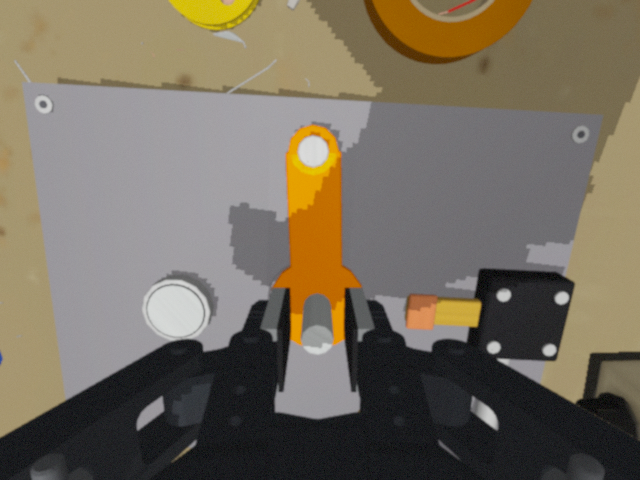

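The peg at (318,330) stands centred between the pads. I'll close on it and follow the arc.

```bash
python3 -m inch '[[0,0,0,0,0.08],[0,0,0,0,0.08],[0,0,0,0,0.08],[0.0012,0.0175,0,-0.089,0.08],[0.0049,0.0347,0,-0.178,0.08],[0.0109,0.0512,0,-0.267,0.08],[0.0191,0.0668,0,-0.356,0.08],[0.0295,0.081,0,-0.444,0.08],[0.0417,0.0936,0,-0.533,0.08],[0.0555,0.1045,0,-0.622,0.08]]' 20; python3 -c "
from h import *
print(env.observe()['joints'].round(2))"
```

```text
clock: 4.25
ee_pos: [0.6196, 0.0535, 0.046]
tool_rot: [-0.712, -3.057, -0.0]
ft_force: [-5.8, 2.0, 8.8]
opening: 0.131
finger_force: 21.3
[-0.21  0.75  0.08  1.72 -0.09  0.68  1.03]
```

```bash
python3 -m inch '[[0.0012,0.0175,0,-0.089,0.08],[0.0049,0.0347,0,-0.178,0.08],[0.0109,0.0512,0,-0.267,0.08],[0.018,0.0649,0,-0.344,0.08],[0.0203,0.0686,0,-0.367,0.08],[0.0203,0.0686,0,-0.367,0.08],[0.0203,0.0686,0,-0.367,0.4],[0.0203,0.0686,0,-0.367,0.5],[0.0203,0.0686,0,-0.367,0.5],[0.0203,0.0686,-0.05,-0.367,0.5]]' 20
```

```text
clock: 5.5
ee_pos: [0.6251, 0.0881, 0.0691]
tool_rot: [0.18, -3.132, 0.0]
ft_force: [0.4, -0.3, 0.6]
opening: 0.501
finger_force: 0.0
```

```bash
python3 -m inch '[[0,0,-0.1,0,0.5],[0.03,-0.02,-0.18,0.11,0.5],[0.08,-0.05,-0.26,0.22,0.5],[0.14,-0.09,-0.26,0.33,0.5],[0.196,-0.132,-0.26,0.44,0.5],[0.196,-0.132,-0.26,0.55,0.5],[0.196,-0.132,-0.26,0.66,0.5],[0.196,-0.132,-0.26,0.77,0.5],[0.196,-0.132,-0.26,0.88,0.5],[0.196,-0.132,-0.26,0.968,0.5]]' 20; python3 - <<'E'
from h import *
w=env.snapshot("wrist");cv2.imwrite("pics/w3.png",w["pixels"][...,::-1])
E
```

```text
clock: 6.75
ee_pos: [0.537, 0.0116, 0.2008]
tool_rot: [2.037, 2.392, 0.0]
ft_force: [0.6, 0.0, 0.1]
opening: 0.502
finger_force: 0.0
```

View pics/w3.png

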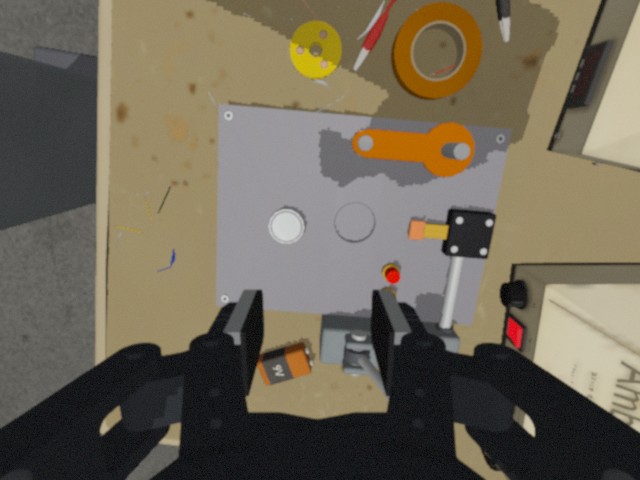

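The cover now lies aside. The pocket shows as a circle at (355,222) and the cell at (287,226). I'll fit both.

```bash
cat > fit.py <<'E'
from m2 import *
import sys
def circ(g,u,v,r0,r1,off):
    ro=cv2.resize(g[v-32:v+32,u-32:u+32],None,fx=4,fy=4,interpolation=cv2.INTER_CUBIC)
    c=cv2.HoughCircles(cv2.GaussianBlur(ro,(7,7),0),cv2.HOUGH_GRADIENT,1,400,param1=80,param2=12,minRadius=int(r0*4),maxRadius=int(r1*4))
    return (c[0,0]/4+[u-32+off,v-32+off,0])
if __name__=="__main__":
    w=env.snapshot("wrist");g=cv2.cvtColor(w["pixels"],cv2.COLOR_RGB2GRAY);o=env.observe()
    P=circ(g,355,222,18,24,-.4);C=circ(g,287,226,15,21,-.4);print(P,C)
    p=ray(w,P[:2],.016)[0];c=ray(w,C[:2],.023)[0];print("pocket",p,T(p),"cell",c,T(c))
    d=(p-c)[:2];print("travel",np.linalg.norm(d),np.degrees(np.arctan2(d[1],d[0])))
    print("expected px radius",np.linalg.norm(proj(w,[p[0]+.01675,p[1],.016])-proj(w,p)),np.linalg.norm(proj(w,[c[0]+.015,c[1],.023])-proj(w,c)))
    R=Ro.from_rotvec(o["tool_rot"]).as_matrix();print("yaw",np.degrees(np.arctan2(R[1,0],R[0,0])))
    print("to cell (tool/.5)",tool(c-o["ee_pos"],o),"to pocket",tool(p-o["ee_pos"],o))
E
python3 fit.py
```

```text
Traceback (most recent call last):
  File "fit.py", line 9, in <module>
    P=circ(g,355,222,18,24,-.4);C=circ(g,287,226,15,21,-.4);print(P,C)
  File "fit.py", line 6, in circ
    return (c[0,0]/4+[u-32+off,v-32+off,0])
            ~^^^^^
TypeError: 'NoneType' object is not subscriptable
```

```bash
sed -i 's/param1=80,param2=12/param1=20,param2=8/' fit.py; python3 fit.py
```

```text
[353.975 221.225  19.   ] [285.475      226.975       16.52499962]
pocket [0.56847331 0.01723095 0.016     ] [-1.39443015  1.6524565 ] cell [0.51297579 0.0046185  0.023     ] [-57.75009465  -6.3108163 ]
travel 0.056912642850035965 12.803653651626673
expected px radius 19.888044867673006 18.281554485205195
yaw 99.58561106568864
to cell (tool/.5) [-0.00572158 -0.04967122  0.35544654] to pocket [0.0006694  0.0639745  0.36944661]
```

```bash
python3 - <<'E'
from h import *
w=env.snapshot("wrist");o=env.observe();d=w["depth"];f=cam(w);R=np.array(w["R"]);t=w["t"]
v,u=np.mgrid[280:330,225:420]
z=d[280:330,225:420]
P=np.stack([(u-w["cx"])/f*z,(v-w["cy"])/f*z,z],-1)
P=(P-t)@R
Q=(P-o["ee_pos"])@Ro.from_rotvec(o["tool_rot"]).as_matrix()
for c in(245,250,255,262,375,382,388,395):
    j=c-225;k=[(i+280,*np.round(Q[i,j]*1000,1)) for i in range(0,50) if 0<z[i,j]<.33][:4];print(c,k)
E
```

```text
245 [(289, np.float64(12.4), np.float64(-26.3), np.float64(5.1)), (290, np.float64(12.6), np.float64(-26.0), np.float64(3.6)), (291, np.float64(12.4), np.float64(-26.0), np.float64(3.3)), (292, np.float64(12.4), np.float64(-25.8), np.float64(2.2))]
250 [(289, np.float64(12.6), np.float64(-24.3), np.float64(4.7)), (290, np.float64(12.8), np.float64(-24.1), np.float64(3.3)), (291, np.float64(12.6), np.float64(-24.0), np.float64(2.6)), (292, np.float64(12.5), np.float64(-23.9), np.float64(2.0))]
255 [(289, np.float64(12.7), np.float64(-22.4), np.float64(4.4)), (290, np.float64(12.7), np.float64(-22.2), np.float64(3.5)), (291, np.float64(12.7), np.float64(-22.1), np.float64(2.4)), (292, np.float64(12.7), np.float64(-21.9), np.float64(1.5))]
262 [(295, np.float64(8.4), np.float64(-20.5), np.float64(8.7)), (296, np.float64(7.9), np.float64(-20.6), np.float64(9.0)), (297, np.float64(7.8), np.float64(-20.5), np.float64(8.3)), (298, np.float64(7.2), np.float64(-20.5), np.float64(8.6))]
375 [(289, np.float64(12.3), np.float64(23.0), np.float64(5.3)), (290, np.float64(12.8), np.float64(22.7), n
[... 192 characters left out ...]
64(5.0)), (290, np.float64(12.2), np.float64(25.6), np.float64(4.6)), (291, np.float64(12.4), np.float64(25.3), np.float64(3.1)), (292, np.float64(12.4), np.float64(25.2), np.float64(2.3))]
388 [(280, np.float64(-46.0), np.float64(60.0), np.float64(169.2)), (281, np.float64(-46.8), np.float64(60.0), np.float64(169.1)), (282, np.float64(-47.4), np.float64(59.9), np.float64(168.4)), (289, np.float64(12.5), np.float64(27.9), np.float64(5.0))]
395 [(280, np.float64(-45.8), np.float64(65.6), np.float64(168.6)), (281, np.float64(-46.9), np.float64(65.9), np.float64(169.4)), (282, np.float64(-47.7), np.float64(65.9), np.float64(169.2)), (283, np.float64(-48.6), np.float64(65.9), np.float64(169.0))]
```

```bash
python3 -m inch '[[-0.006,-0.05,0.05,-0.022,0.5],[-0.006,-0.05,0.12,-0.022,0.5],[-0.006,-0.05,0.19,-0.022,0.5],[-0.006,-0.05,0.25,-0.022,0.5],[-0.006,-0.05,0.3,-0.022,0.5],[-0.006,-0.05,0.33,-0.022,0.5],[-0.006,-0.05,0.34,-0.022,0.5],[-0.006,-0.05,0.34,-0.022,0.5],[-0.006,-0.05,0.34,-0.022,0.42],[-0.006,-0.05,0.34,-0.022,0.42]]' 20; python3 - <<'E'
from h import *
w=env.snapshot("wrist");cv2.imwrite("pics/w4.png",w["pixels"][...,::-1])
print(tool(np.array([.001,0,0])))
E
```

```text
clock: 8.2
ee_pos: [0.5133, 0.0042, 0.0314]
tool_rot: [1.989, 2.431, 0.001]
ft_force: [0.8, -0.9, 0.1]
opening: 0.421
finger_force: 0.0
[-3.95583600e-04  1.96048713e-03  1.95617525e-06]
```

View pics/w4.png

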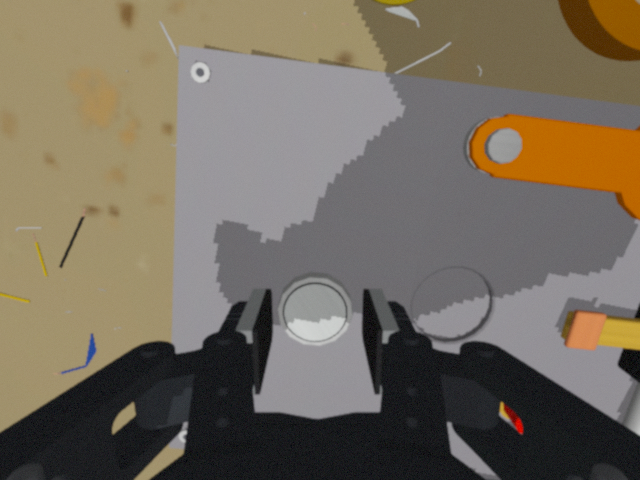

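The cell at (315,311) lies between the pads, and the pocket ahead of it at about (452,303).

```bash
python3 - <<'E'
from m2 import *
w=env.snapshot("wrist");o=env.observe()
R=Ro.from_rotvec(o["tool_rot"]).as_matrix()
for n,uv,z in(("cell",(315,311),.023),("pocket",(452,303),.016)):
    p=ray(w,uv,z)[0];print(n,p.round(4),((p-o["ee_pos"])@R*1000).round(1))
print(proj(w,o["ee_pos"]),proj(w,o["ee_pos"]+R[:,0]*.011+R[:,2]*.008))
d=w["depth"];f=cam(w)
for u in(258,264,268,366,372,378):
    for v in range(270,310):
        z=d[v,u]
        if 0<z<.175:
            Q=[((np.array([(u-w["cx"])/f*z,(v+k-w["cy"])/f*z,z])-w["t"])@w["R"]-o["ee_pos"])@R*1000 for k in(0,) for z in(d[v+1,u],d[v+3,u])]
            print(u,v,np.round(Q,1).tolist());break
E
```

```text
cell [0.5131 0.0059 0.023 ] [1.7 0.3 8.2]
pocket [0.5684 0.0174 0.016 ] [ 2.  56.8 15.3]
[[314.00764962 324.56705553]] [[314.12035766 289.13176872]]
258 270 [[16.3, -22.6, 15.2], [16.6, -22.5, 14.5]]
264 270 [[16.5, -20.1, 14.5], [16.2, -20.3, 15.6]]
268 270 [[16.5, -18.5, 14.7], [16.4, -18.5, 14.9]]
366 270 [[16.3, 20.8, 15.4], [16.0, 21.0, 16.3]]
372 270 [[16.0, 23.4, 16.1], [16.3, 23.2, 15.3]]
378 270 [[16.6, 25.5, 14.6], [16.3, 25.7, 15.4]]
```

```bash
python3 -m inch '[[0,0,0.002,0,0.42],[0,0,0.004,0,0.42],[0,0,0.006,0,0.42],[0,0,0.008,0,0.42],[0,0,0.008,0,0.38],[0,0,0.008,0,0.38],[0,0,0.008,0,0.38],[0,0,0.008,0,0.38],[0,0,0.008,0,0.38],[0,0,0.008,0,0.38]]' 20;python3 - <<'E'
from m2 import *
w=env.snapshot("wrist");o=env.observe();g=w["pixels"][270:340,250:390];cv2.imwrite("pics/w5.png",cv2.resize(g,None,fx=5,fy=5)[...,::-1])
E
```

```text
clock: 9.55
ee_pos: [0.5128, 0.0042, 0.0268]
tool_rot: [1.99, 2.431, 0.0]
ft_force: [-0.5, -0.8, -0.1]
opening: 0.38
finger_force: 0.0
```

View pics/w5.png

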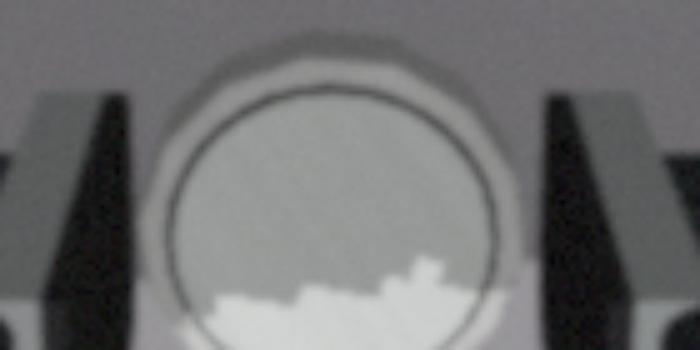

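The cell sits between the pads with about 1 mm of slack each side and there is no plate contact. Sliding it now.

```bash
python3 -m inch '[[0,0.01,0,0,0.38],[0,0.022,0,0,0.38],[0,0.036,0,0,0.38],[0,0.05,0,0,0.38],[0,0.064,0,0,0.38],[0,0.078,0,0,0.38],[0,0.09,0,0,0.38],[0,0.1,0,0,0.38],[0,0.109,0,0,0.38],[0,0.115,0,0,0.38]]' 20;python3 - <<'E'
from m2 import *
w=env.snapshot("wrist");o=env.observe();g=w["pixels"][230:350,220:420];cv2.imwrite("pics/w6.png",cv2.resize(g,None,fx=3.5,fy=3.5)[...,::-1])
E
```

```text
clock: 10.85
ee_pos: [0.5694, 0.0156, 0.0268]
tool_rot: [1.99, 2.431, 0.0]
ft_force: [-0.2, 0.4, -0.9]
opening: 0.383
finger_force: 0.1
```

View pics/w6.png

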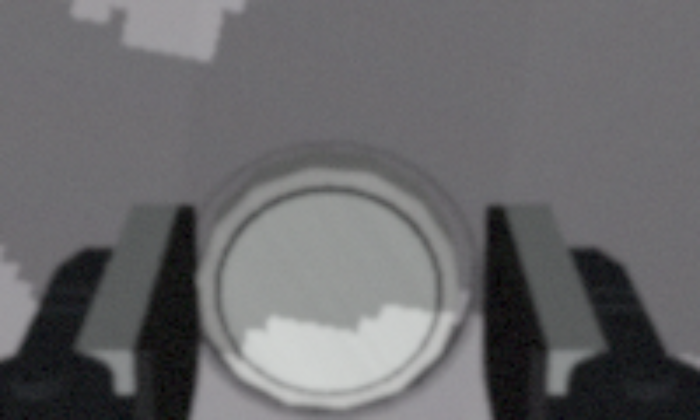

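```bash
cat > flat.py <<'E'
from m2 import *
w=env.snapshot("wrist");o=env.observe();f=cam(w);d=w["depth"]
import sys
u0,v0,r=map(int,sys.argv[1:])
v,u=np.mgrid[v0-r:v0+r+1,u0-r:u0+r+1];k=(u-u0)**2+(v-v0)**2<r*r;v=v[k];u=u[k];z=d[v,u];u,v,z=u[z>0],v[z>0],z[z>0]
P=(np.c_[(u-w["cx"])/f*z,(v-w["cy"])/f*z,z]-w["t"])@w["R"]
A=np.c_[P[:,:2]-P[:,:2].mean(0),np.ones(len(P))];c=np.linalg.lstsq(A,P[:,2],rcond=None)[0]
print("cell slope deg",np.degrees(c[:2]).round(2),"z",c[2].round(4),"n",len(P),P.mean(0).round(4))
pl=d[250:260,300:340];v,u=np.mgrid[250:260,300:340];P=(np.stack([(u-w["cx"])/f*pl,(v-w["cy"])/f*pl,pl],-1)-w["t"])@w["R"];print("plate z",np.median(P[...,2]).round(4))
E
python3 flat.py 313 312 24
```

```text
cell slope deg [-0.19  0.67] z 0.0194 n 1783 [0.5689 0.0172 0.0194]
plate z 0.0159
```

Its top is 3.5 mm above the plate with no slope, so the cell is seated. I'll open the fingers, rise and go above the lever grip.

```bash
python3 -m inch '[[0,0,0,0,0.46],[0,0,0,0,0.46],[0,0,-0.05,0,0.46],[0,0,-0.15,0,0.46],[0,0,-0.27,0,0.6],[-0.05,0.02,-0.38,0.073,0.6],[-0.12,0.04,-0.386,0.073,0.6],[-0.19,0.063,-0.386,0.073,0.6],[-0.22,0.063,-0.386,0.073,0.6],[-0.22,0.063,-0.386,0.073,0.6]]' 20;python3 - <<'E'
from m2 import *
w=env.snapshot("wrist");o=env.observe();cv2.imwrite("pics/w7.png",w["pixels"][...,::-1])
s=env.snapshot("top");
for n,x in(("wrist",w),("top",s)):
    b,_=blobs(x,(0,150,80),(8,255,255),60);b2,_=blobs(x,(172,150,80),(180,255,255),60);print(n,b,b2)
E
```

```text
clock: 12.2
ee_pos: [0.6211, -0.0869, 0.2194]
tool_rot: [-2.128, -2.31, 0.001]
ft_force: [-0.3, 0.5, 0.1]
opening: 0.601
finger_force: 0.0
wrist [(np.int32(142), array([305.7, 138.8]), array([299, 132,  14,  14], dtype=int32)), (np.int32(2226), array([316.8, 256.6]), array([297, 228,  41,  59], dtype=int32))] [(np.int32(179), array([440.3, 192.7]), array([436, 182,   9,  24], dtype=int32))]
top [(np.int32(79), array([171.7, 206.1]), array([167, 197,  10,  21], dtype=int32)), (np.int32(192), array([434.7, 216.9]), array([426, 211,  18,  13], dtype=int32))] []
```

View pics/w7.png

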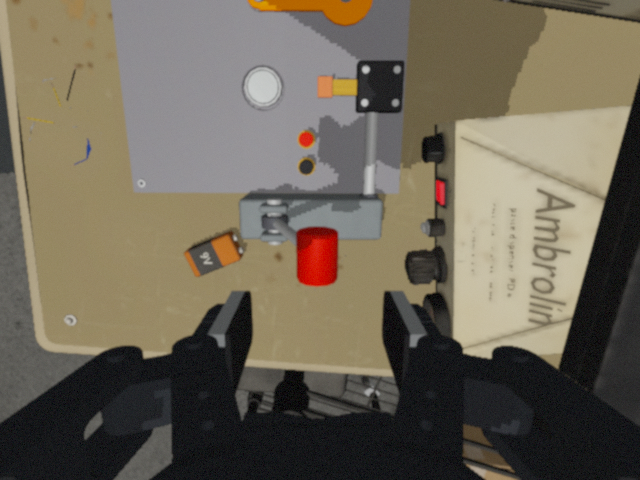

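The cell sits seated at (263,88), and the red grip at (317,257) lies between the fingers in the image, though they are still higher up.

```bash
python3 - <<'E'
from m2 import *
w=env.snapshot("wrist");o=env.observe();R=Ro.from_rotvec(o["tool_rot"]).as_matrix()
p=ray(w,(317,257),.142)[0];print(p,T(p),(p-o["ee_pos"])@R*1000)
s=env.snapshot("top");q=ray(s,(434.7,216.9),.142)[0];print(q,T(q))
print("yaw",np.degrees(np.arctan2(R[1,0],R[0,0])),o["ee_pos"])
E
```

```text
[ 0.62177414 -0.08173945  0.142     ] [  43.51063689 -101.40541426] [ 2.22528629  0.7278472  77.49385956]
[ 0.62132566 -0.08716163  0.142     ] [  42.61363296 -106.7719303 ]
yaw 94.93284684889608 [ 0.62130671 -0.08411823  0.21949131]
```

```bash
python3 -m inch '[[0.001,0,0.03,0,0.6],[0.001,0,0.07,0,0.6],[0.001,0,0.11,0,0.6],[0.001,0,0.14,0,0.6],[0.001,0,0.154,0,0.6],[0.001,0,0.154,0,0.45],[0.001,0,0.154,0,0.33],[0.001,0,0.154,0,0.33],[0.001,0,0.154,0,0.33],[0.001,0,0.154,0,0.33]]' 20;python3 - <<'E'
from m2 import *
w=env.snapshot("wrist");o=env.observe();cv2.imwrite("pics/w8.png",w["pixels"][...,::-1])
E
```

```text
clock: 13.65
ee_pos: [0.6218, -0.0856, 0.143]
tool_rot: [2.126, 2.313, 0.0]
ft_force: [-0.6, -0.2, -0.1]
opening: 0.332
finger_force: 0.0
```

View pics/w8.png

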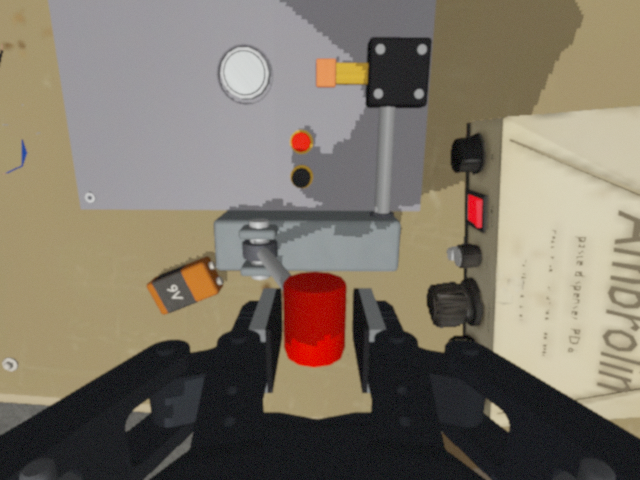

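The grip at (315,320) sits between the pads with a small gap each side. I'll pull along the lever's arc.

```bash
python3 -m inch '[[0,-0.01,-0.003,0,0.33],[0,-0.019,-0.006,0,0.33],[0,-0.029,-0.008,0,0.33],[0,-0.039,-0.01,0,0.33],[0,-0.049,-0.011,0,0.33],[0,-0.059,-0.012,0,0.33],[0,-0.069,-0.012,0,0.33],[0,-0.079,-0.012,0,0.33],[0,-0.088,-0.011,0,0.33],[0,-0.098,-0.01,0,0.33]]' 20;python3 - <<'E'
from m2 import *
w=env.snapshot("wrist");o=env.observe();print(o["ee_pos"],T(o["ee_pos"]),blobs(w,(0,150,80),(8,255,255),500)[0])
E
```

```text
clock: 14.95
ee_pos: [0.5727, -0.0897, 0.1478]
tool_rot: [2.126, 2.313, 0.0]
ft_force: [1.8, -0.2, 1.5]
opening: 0.331
finger_force: 1.0
[ 0.57187799 -0.08984654  0.14760706] [  -6.88875659 -105.34355778] [(np.int32(5364), array([322.5, 319. ]), array([292, 272,  63,  96], dtype=int32))]
```

```bash
python3 -m inch '[[0,-0.01,0.002,0,0.33],[0,-0.02,0.004,0,0.33],[0,-0.03,0.007,0,0.33],[0,-0.039,0.01,0,0.33],[0,-0.0485,0.014,0,0.33],[0,-0.0575,0.018,0,0.33],[0,-0.0665,0.0225,0,0.33],[0,-0.075,0.0275,0,0.33],[0,-0.0835,0.033,0,0.33],[0,-0.0915,0.039,0,0.33]]' 20;python3 - <<'E'
from m2 import *
w=env.snapshot("wrist");o=env.observe();print(o["ee_pos"],T(o["ee_pos"]),blobs(w,(0,150,80),(8,255,255),500)[0])
E
```

```text
clock: 16.25
ee_pos: [0.5272, -0.0936, 0.1282]
tool_rot: [2.126, 2.313, 0.0]
ft_force: [3.0, -0.7, 1.1]
opening: 0.329
finger_force: 1.2
[ 0.52633984 -0.09363997  0.1277094 ] [ -52.58693593 -105.34442336] [(np.int32(5529), array([322.5, 320.6]), array([291, 272,  65,  99], dtype=int32))]
```

```bash
python3 -m inch '[[0,-0.004,0.003,0,0.33],[0,-0.008,0.0065,0,0.33],[0,-0.012,0.01,0,0.33],[0,-0.015,0.0125,0,0.33],[0,-0.018,0.015,0,0.33],[0,-0.02,0.017,0,0.33],[0,-0.022,0.018,0,0.33],[0,-0.022,0.018,0,0.33],[0,-0.022,0.018,0,0.33],[0,-0.022,0.018,0,0.33]]' 20;python3 - <<'E'
from m2 import *
w=env.snapshot("wrist");o=env.observe();print(o["ee_pos"],T(o["ee_pos"]),o["finger_force"],blobs(w,(0,150,80),(8,255,255),500)[0])
cv2.imwrite("pics/w9.png",w["pixels"][...,::-1])
E
```

```text
clock: 17.55
ee_pos: [0.5168, -0.0945, 0.1196]
tool_rot: [2.125, 2.312, 0.001]
ft_force: [2.3, -0.2, 4.1]
opening: 0.33
finger_force: 2.4
[ 0.51684827 -0.09444     0.119578  ] [ -62.1126341  -105.35392632] 2.3714612424373627 [(np.int32(5536), array([321.7, 320.4]), array([290, 273,  65,  97], dtype=int32))]
```

```bash
python3 -m inch '[[0,-0.002,0.002,0,0.33],[0,-0.004,0.0035,0,0.33],[0,-0.006,0.005,0,0.33],[0,-0.008,0.006,0,0.33],[0,-0.008,0.006,0,0.33],[0,-0.008,0.006,0,0.33],[0,-0.008,0.006,0,0.33],[0,-0.008,0.006,0,0.33],[0,-0.008,0.006,0,0.33],[0,-0.008,0.006,0,0.33]]' 20;python3 - <<'E'
from m2 import *
w=env.snapshot("wrist");o=env.observe();print(o["ee_pos"],T(o["ee_pos"]),o["finger_force"],o["ft_force"],blobs(w,(0,150,80),(8,255,255),500)[0])
cv2.imwrite("pics/w10.png",w["pixels"][...,::-1])
E
```

```text
clock: 18.85
ee_pos: [0.5159, -0.0946, 0.1183]
tool_rot: [2.122, 2.31, 0.008]
ft_force: [4.4, 1.6, 14.7]
opening: 0.332
finger_force: 6.4
[ 0.5159322  -0.09463178  0.11830016] [ -63.0415064  -105.46902404] 6.3601636968087405 [ 3.43609286  1.76100377 13.61910906] [(np.int32(5578), array([322.7, 321. ]), array([291, 273,  66,  98], dtype=int32))]
```

View pics/w10.png

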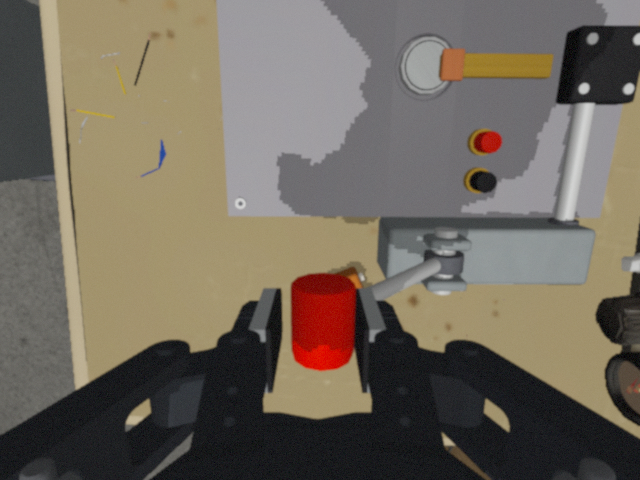

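The lever is at its stop: force has risen to 14 N and the shoe tip at (452,64) is over the seated cell. It has been held for over a second, so I'll ease it back slowly.

```bash
python3 - <<'E'
from m2 import *
w=env.snapshot("wrist");p=ray(w,(442,64),.026)[0];print(T(p))
E
python3 -m inch '[[0,0.003,-0.0025,0,0.33],[0,0.007,-0.0055,0,0.33],[0,0.011,-0.0085,0,0.33],[0,0.0146,-0.0115,0,0.33],[0,0.0185,-0.0147,0,0.33],[0,0.0223,-0.0178,0,0.33],[0,0.0262,-0.021,0,0.33],[0,0.03,-0.0243,0,0.33],[0,0.034,-0.0272,0,0.33],[0,0.038,-0.03,0,0.33]]' 20
```

```text
[5.13549974 0.47821951]
clock: 20.2
ee_pos: [0.5315, -0.093, 0.1311]
tool_rot: [-2.126, -2.313, 0.0]
ft_force: [4.6, 1.4, -3.9]
opening: 0.333
finger_force: 2.3
```

```bash
python3 -m inch '[[0,0.0042,-0.003,0,0.33],[0,0.0084,-0.0056,0,0.33],[0,0.0127,-0.0082,0,0.33],[0,0.017,-0.0106,0,0.33],[0,0.0214,-0.013,0,0.33],[0,0.0259,-0.0152,0,0.33],[0,0.0305,-0.0174,0,0.33],[0,0.035,-0.0195,0,0.33],[0,0.0396,-0.0213,0,0.33],[0,0.0443,-0.023,0,0.33]]' 20
```

```text
clock: 21.45
ee_pos: [0.5534, -0.0914, 0.1428]
tool_rot: [-2.126, -2.313, 0.0]
ft_force: [3.4, 0.2, -1.8]
opening: 0.328
finger_force: 1.3
```

```bash
python3 -m inch '[[0,0.0057,-0.002,0,0.33],[0,0.0114,-0.0038,0,0.33],[0,0.0172,-0.0054,0,0.33],[0,0.023,-0.0069,0,0.33],[0,0.0289,-0.0081,0,0.33],[0,0.0348,-0.0092,0,0.33],[0,0.0407,-0.0102,0,0.33],[0,0.0467,-0.0109,0,0.33],[0,0.0526,-0.0115,0,0.33],[0,0.0586,-0.0119,0,0.33]]' 20
```

```text
clock: 22.7
ee_pos: [0.5827, -0.0889, 0.1488]
tool_rot: [-2.126, -2.313, 0.0]
ft_force: [1.7, -0.4, -0.9]
opening: 0.332
finger_force: 0.8
```

```bash
python3 -m inch '[[0,0.006,-0.0002,0,0.33],[0,0.012,-0.0002,0,0.33],[0,0.018,0,0,0.33],[0,0.024,0.0003,0,0.33],[0,0.03,0.0008,0,0.33],[0,0.0359,0.0015,0,0.33],[0,0.0419,0.0023,0,0.33],[0,0.0478,0.0034,0,0.33],[0,0.0537,0.0046,0,0.33],[0,0.0595,0.006,0,0.33]]' 20
python3 -m inch '[[0,0.0045,0.001,0,0.33],[0,0.009,0.0025,0,0.33],[0,0.0135,0.004,0,0.33],[0,0.018,0.0055,0,0.33],[0,0.0205,0.006,0,0.33],[0,0.0225,0.006,0,0.33],[0,0.0245,0.006,0,0.33],[0,0.0245,0.006,0,0.33],[0,0.0245,0.006,0,0.33],[0,0.0245,0.006,0,0.33]]' 20
python3 - <<'E'
from m2 import *
w=env.snapshot("wrist");o=env.observe();print(o["ee_pos"],T(o["ee_pos"]),o["finger_force"],o["ft_force"],blobs(w,(0,150,80),(8,255,255),500)[0])
E
```

```text
clock: 23.95
ee_pos: [0.6124, -0.0864, 0.1457]
tool_rot: [-2.126, -2.313, 0.0]
ft_force: [0.7, 0.6, -0.6]
opening: 0.331
finger_force: 0.5
clock: 25.2
ee_pos: [0.6237, -0.0855, 0.1425]
tool_rot: [-2.125, -2.312, 0.002]
ft_force: [-5.0, -0.7, 1.6]
opening: 0.331
finger_force: 2.6
[ 0.62368256 -0.08546886  0.14246987] [  45.10302907 -105.28053418] 2.6327837258577347 [-5.28914921  0.17212493  0.4024044 ] [(np.int32(5317), array([310.8, 319.1]), array([279, 273,  64,  95], dtype=int32))]
```

The lever is home and pushed lightly against its home stop. I'll centre the fingers, open, rise and check everything.

```bash
python3 -m inch '[[0,-0.004,0,0,0.33],[0,-0.004,0,0,0.6],[0,-0.004,0,0,0.6],[0,-0.004,0,0,0.6],[0,-0.004,-0.03,0,0.6],[0,-0.004,-0.08,0,0.6],[0,-0.004,-0.14,0,0.6],[0.05,-0.05,-0.2,0,0.6],[0.12,-0.1,-0.2,0,0.6],[0.18,-0.14,-0.2,0,0.6]]' 20
python3 - <<'E'
from m2 import *
w=env.snapshot("wrist");cv2.imwrite("pics/w11.png",w["pixels"][...,::-1])
b=blobs(w,(0,150,80),(8,255,255),500)[0];print(b)
for x in b:p=ray(w,x[1],.142)[0];print(T(p))
E
```

```text
clock: 26.5
ee_pos: [0.5467, -0.0005, 0.2444]
tool_rot: [2.125, 2.312, 0.003]
ft_force: [-0.2, 0.7, -0.3]
opening: 0.6
finger_force: 0.0
[]
```

View pics/w11.png

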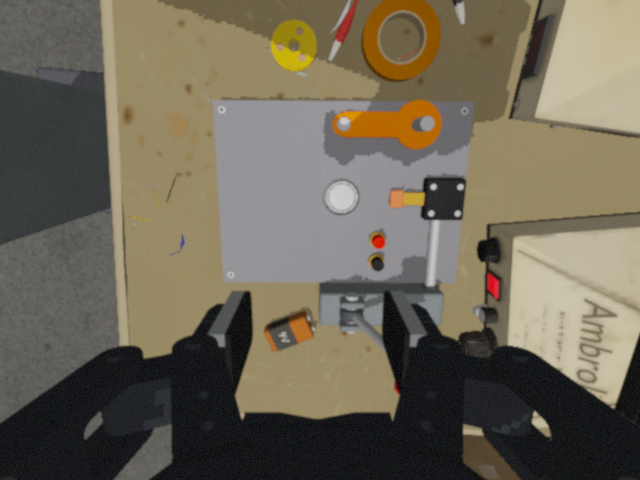

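The view shows the cell in the pocket at (341,197), the shoe back home at (391,199), and the cover aside with hinge (345,122) and peg (426,122). I'll check the cover angle and that the cell is flat.

```bash
sed -i 's/250:260/215:235/g;s/300:340/300:320/g' flat.py; python3 flat.py 341 197 12; python3 - <<'E'
from m2 import *
w=env.snapshot("wrist")
a=ray(w,(345,124),.025)[0];b=ray(w,(426.5,123),.054)[0];d=T(b)-T(a);print(T(a),T(b),"cover",np.arctan2(d[1],d[0])+np.pi/2)
bl=blobs(w,(8,180,120),(22,255,255),300,(320,90,460,165));print(bl[0])
e=ray(w,(420,124),.024)[0];print("round end",T(e))
print("shoe",T(ray(w,(390,199),.026)[0]))
# grip in scene view
s=env.snapshot("scene");k=blobs(s,(0,150,80),(8,255,255),60)[0];print(k,proj(s,[*Wd(44.3,-104),.139]))
E
```

```text
cell slope deg [ 5.32 -6.23] z 0.0189 n 436 [0.5654 0.0216 0.0189]
plate z 0.0159
[-0.83110696 68.71386563] [62.01183118 68.86831896] cover 1.5732540893122398
[(np.int32(2738), array([395.5, 128.2]), array([335, 104, 108,  49], dtype=int32))]
round end [64.55356389 69.19801314]
shoe [41.72318008  3.71001214]
[(np.int32(122), array([437.7, 253. ]), array([430, 247,  18,  14], dtype=int32))] [[438.45448165 251.59393118]]
```

```bash
python3 flat.py 341 197 12; python3 flat.py 341 197 9; python3 flat.py 290 197 12;python3 flat.py 290 230 12
```

```text
cell slope deg [0.5  0.69] z 0.0194 n 434 [0.5698 0.0155 0.0194]
plate z 0.0159
cell slope deg [-0.47  0.67] z 0.0194 n 249 [0.5701 0.0145 0.0194]
plate z 0.0159
cell slope deg [-0.03  0.19] z 0.0158 n 435 [0.5229 0.0095 0.0158]
plate z 0.0158
cell slope deg [0.34 0.29] z 0.0159 n 432 [ 0.5249 -0.0222  0.0159]
plate z 0.0159
```

The cell is flat; the earlier slope came from the arm still moving when that picture was taken. The cover is at 1.57 rad, the lever is home and the robot touches nothing, so I'm handing in.

```bash
python3 -c "
from workcell import env
print(env.close_job(),env.observe()['clock'])"
```

```text
the job is handed in; nothing more can be done
the job is handed in; nothing more can be done
```

The job is handed in: the cover is fully aside, the cell lies flat in the pocket after sliding along the plate, and the lever was pulled to its stop, held over a second and eased slowly home (about 27 s of the 67 s used; no verdict was returned).

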